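Scan the spare lamp can and gauge the light-guide port

TASK

Before a light guide is fitted to the cold-light source, turn the aluminium lamp can on its round pad until its orange stripe faces the scanner block, and let go of it. Then take the purple-handled gauge rod from its cradle, slide it down the slanted port of the light source until its brass collar stops on the rim, draw it right out again, and hold the rod level with its red tip in the middle of the reader's blue-sided trough, half-way up the sides and touching nothing. Finish while still holding it there, and leave the other things on the bench where they are.

Things in the scene. Friction and masses are not known exactly. Their poses are not given: they have to be found in the camera images.
- can_center (a point): centre (half-way up) of the lamp can: upright aluminium cylinder with dark lid, 54 mm diameter, 110 mm tall, about 0.28 kg, loose, standing on the scanner's round pad (lid top 120 mm above the table). z up; its +x axis points out through the orange stripe, which runs down one side and along a radius of the lid
- can_mark (a point): middle of the orange stripe on the can's side, 27 mm from the can's axis along the can's +x, half-way up; same axes as the can
- scanner: fixed scanner station: grey base plate 90 mm wide, 8 mm thick, with a round black rubber pad 72 mm across (top 10 mm above the table) and a light-grey scanner block 70 mm wide, 58 mm tall. Origin on the table under the pad's centre; +x points level from the pad to the scanner block, whose dark window is 74 mm away. The can starts turned 40 to 83 degrees anticlockwise (seen from above) from facing; it faces when can +x and scanner +x agree
- gauge_grip (a point): centre of the gauge rod's purple handle, a flat-sided block 80 mm long, 14 mm wide (along y), 24 mm high (along z): the place to grip, from above across the 14 mm. +x runs along the rod towards its red tip, z up while it lies level in the cradle. The whole rod is about 0.15 kg, 208 mm long; the balance point is about 11 mm from the handle's centre towards the tip
- gauge_collar (a point): centre of the front face of the brass collar (30 mm diameter, 8 mm thick), 58 mm ahead of the handle's centre along +x; in front of it is a straight 8 mm round shaft, 110 mm long. Same axes as gauge_grip
- gauge_tip (a point): end of the rod's red tip, 168 mm ahead of the handle's centre along +x. Same axes as gauge_grip
- gauge: the whole gauge rod; its origin and axes are those of gauge_grip
- cradle: fixed cradle of the gauge rod: black base 100 x 60 x 8 mm with two aluminium saddles 26 to 38 mm from its middle along +x and -x; their side cheeks rise to 50 mm, and between them the handle is free at both sides. Origin on the table under the handle's centre, +x as the rod's. The handle's centre lies 52 mm above the table; lift it straight up
- port: fixed slanted light-guide port of the light source: aluminium tube of 16 mm bore, 26 mm outside, 125 mm deep, mouth 145 mm above the table. Origin at the centre of its mouth; +x points into the tube along its axis, 18 degrees (0.314 rad) down from level; y is level. Seated, the collar's front face lies on the rim, at this origin
- lamp_box: fixed cold-light source: cream box 200 mm long, 180 mm wide, 139 mm tall with dark front, the port tube standing out of its front. Origin on the table; +x points level from the front face (50 mm on the -x side of the origin) to the rear; the port's mouth is 120 mm on the -x side and 145 mm up
- reader: fixed gauge reader: black foot 90 x 90 mm, cream column, on top an open trough along its x axis, 50 mm long, open at both ends and above, between two blue sides 40 mm apart; trough floor 100 mm, tops of the sides 150 mm above the table. Origin on the table under its middle. -x faces roughly towards the robot
- read_point (a point): the reading point: middle of the trough, 125 mm above the table; axes of the reader
- oil_bottle: small amber glass bottle with black cap, 40 mm across, 85 mm tall; origin under its centre; not part of the job
- slide_box: flat blue slide box 85 x 100 x 30 mm; origin under its centre; not part of the job
- dish: clear round culture dish with pink filling, 58 mm across, 15 mm tall; origin under its centre; not part of the job
- objective: black microscope objective standing on the table, 32 mm across, 46 mm tall; origin under its centre; not part of the job
- driver: orange-handled screwdriver, 150 mm long, lying on the table; not part of the job
- pen: purple pen, 110 mm long, lying on the table; not part of the job

How it is judged:
By the outcome, as a careful person would: the job done as asked, in the order asked, and still so for the second after the job is handed in, while the arm keeps its last pose, push and grip.
It also fails if it takes over 58 s, if anything falls off the work surface, if the arm or the gripper's body presses on something with over 40 N, if the wrist force passes 120 N, or if a joint passes its speed limit or range.

ROBOT

A 6-joint arm with a two-finger parallel gripper is mounted at the origin on the work surface. World frame = base frame: x ahead of the robot, y to its left, z up, the work surface at z = 0. Lengths are in m, angles in rad, forces in N, time in s.
With the tool pointing down it reaches from about 0.35 to 0.975 m from the base axis. Payload 7.1 kg.
Tool frame: the origin (TCP) lies midway between the tips of the shut fingers; the grasp point (between the pads) lies 19 mm behind it; z points along the fingers, x is the direction in which the jaws open and shut, and the axes are right-handed (so a half turn about z gives the same grasp; the last joint's range is limited). The gripper opens to 88 mm and grips with 3 to 60 N. Pads are 20 mm wide; open, the fingers measure 115 mm over their backs; the gripper's body (75 mm by 178 mm) begins 61 mm behind the grasp point.
Start: joints at [1.259, 0.423, 1.63, -0, 1.089, -0.019], TCP at [0.18, 0.598, 0.188] pointing down, gripper open.
Joint ranges: [-3, 3], [-0.9, 2.11], [0.09, 2.58], [-1.31, 4.45], [0.11, 2.69], [-2.54, 2.54]. Speed limits (rad/s): [2.39, 2.39, 3.01, 3.14, 3.14, 3.14].

INTERFACE

Orientations are given as a unit quaternion [w, x, y, z].
In Python, from station import move_pose, movel, movej, command_gripper, wait, inverse_kinematics, read_camera, camera_info, MotionError, job_done, get_time, get_joint_pos, get_qvel, get_effort, get_tcp_pos, get_ee_rot, get_ft_force, get_ft_torque, get_grip_width gives the robot as it stands. Calls block until the motion is done:
- move_pose(position, orientation): joint-space move of the TCP to a pose.
- movel(position, frame=None, v=0.15, until_force=None): straight line of the TCP; frame=None keeps the orientation; v is the mean speed in m/s. With until_force (N) it stops when the force on the tool has changed by that much, and returns True; else False.
- movej(angles): joint-space move.
- command_gripper(opening): opening from 0.0 (shut) to 1.0 (fully open); the grip force is fixed at half the most; returns when the fingers have stopped.
- wait(seconds).
- inverse_kinematics(position, orientation): joint angles nearest the present ones, or None.
- read_camera(name): name is "scene" or "top" or "wrist"; returns the picture (420x560x3 uint8, red, green, blue); there is no depth.
- camera_info(name): a dict with "intrinsics" (3x3 intrinsics, pixels), "T" (4x4, takes a point from camera to world coordinates); the wrist camera has in their place "tool_from_camera" (4x4, takes a point from camera to tool coordinates, whose origin is the TCP and whose axes are the tool frame's). Camera axes: x right, y up, looking along -z (the intrinsics and any distortion apply to the point x, -y, -z); pixel columns grow to the right and rows downward; lengths in m; the calibration is good to about 2 mm. A picture is of the moment at which its call begins: read the wrist's pose just before it. camera_info takes no time and is no camera call.
A pose or a line that the arm cannot do raises MotionError and nothing moves.
- job_done(): hands the job in, once; it reports no verdict.
Readings, each from a call of its own:
- get_time(): time.
- get_joint_pos(): joint angles.
- get_qvel(): joint speeds.
- get_effort(): joint torques, N m.
- get_tcp_pos(): TCP position.
- get_ee_rot(): TCP orientation.
- get_ft_force(): force on the tool from outside, world axes, zero at the start.
- get_ft_torque(): the same for the moment, N m.
- get_grip_width(): opening from 0.0 (shut) to 1.0 (fully open).
Only numpy, scipy, OpenCV 4.12 (cv2) and the standard library are available. Lean on these libraries where they do the work, as an engineer would, in place of code of your own. Each camera call takes 0.05 s, during which the arm holds its last target.

## Working session

There is one attempt and no reset: what is moved stays moved. The work goes in short steps, each a Python script; the robot and the scene stay as the last script left them, time stands still between calls to the robot, and variables do not carry over. Pictures are saved under pics/ and viewed, and the job is handed in when it is done.

```bash
ls; mkdir -p pics
python3 - <<'E'
from station import *
import cv2,numpy as np
for n in ["scene","top","wrist"]:
    im=read_camera(n); cv2.imwrite(f"pics/{n}0.png",im[:,:,::-1]); 
    ci=camera_info(n); print(n,{k:np.round(np.array(v),4).tolist() if not isinstance(v,str) else v for k,v in ci.items()})
print(get_time(),get_tcp_pos(),get_ee_rot())
E
```

```text
pics
scene {'intrinsics': [[401.4627, 0.0, 282.7338], [0.0, 401.4627, 214.5532], [0.0, 0.0, 1.0]], 'T': [[-0.7288, -0.4515, 0.5147, 0.9873], [0.6843, -0.4565, 0.5686, 0.5661], [-0.0217, 0.7666, 0.6417, 0.6853], [0.0, 0.0, 0.0, 1.0]]}
top {'intrinsics': [[435.0644, 0.0, 282.0838], [0.0, 435.0644, 203.5316], [0.0, 0.0, 1.0]], 'T': [[-0.007, 0.9979, -0.0637, 0.4885], [-0.9998, -0.0081, -0.0174, 0.0449], [-0.0178, 0.0636, 0.9978, 1.2609], [0.0, 0.0, 0.0, 1.0]]}
wrist {'intrinsics': [[338.4073, 0.0, 276.1712], [0.0, 338.4073, 207.7043], [0.0, 0.0, 1.0]], 'tool_from_camera': [[1.0, 0.0003, 0.0003, -0.0014], [0.0003, -0.9561, -0.2931, -0.0803], [0.0002, 0.2931, -0.9561, -0.1961], [0.0, 0.0, 0.0, 1.0]]}
0.15 [0.18023199 0.59798495 0.18757498] [ 3.36697772e-04  8.02693798e-01  5.96391090e-01 -4.70302111e-04]
```

View pics/scene0.png

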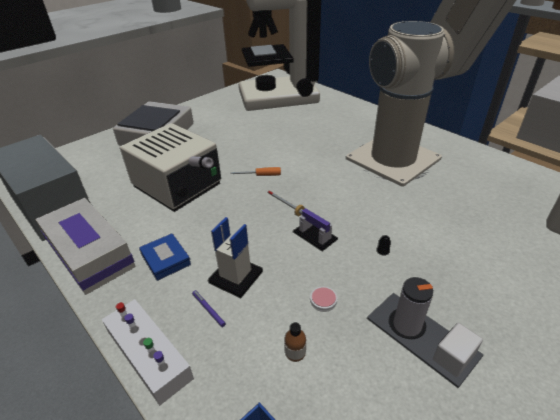

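View pics/top0.png

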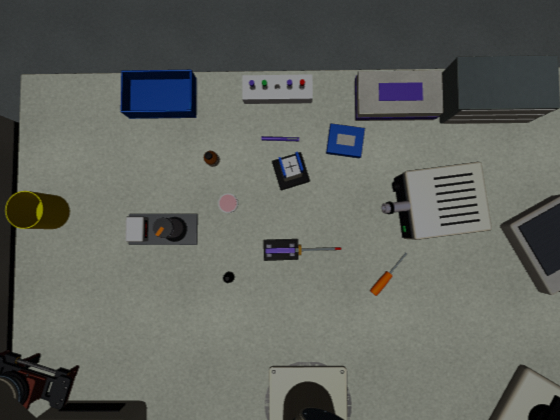

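View pics/wrist0.png

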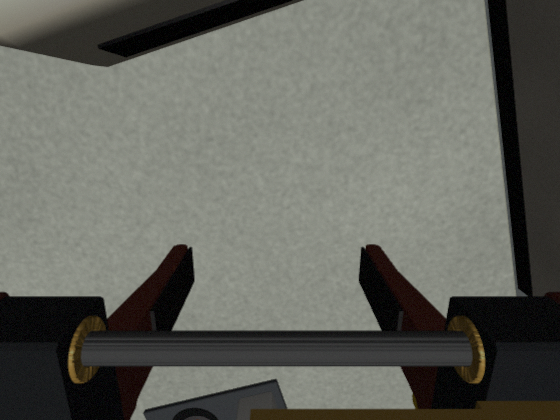

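The scene view shows everything. In the top view (up = +x, left = +y) I read these positions:
- Can at about (170,229), with scanner block at (137,229).
- Rod along (265..340,249).
- Port mouth at about (385,208).
- Reader at about (291,167).

Next I zoom in to get accurate pixels.

```bash
cat > h.py <<'E'
import numpy as np,cv2
from station import *
def ray(name,uv,T=None):
    ci=camera_info(name);K=np.array(ci["intrinsics"]);T=np.array(ci["T"]) if T is None else T
    p=cv2.undistortPoints(np.array([[uv]],float),K,np.array(ci["distortion"],float) if "distortion" in ci else None)[0,0]
    d=T[:3,:3]@np.array([p[0],-p[1],-1.]);return T[:3,3],d/np.linalg.norm(d)
def onz(name,uv,z,T=None):
    o,d=ray(name,uv,T);return o+d*(z-o[2])/d[2]
def tri(rays):
    A=np.zeros((3,3));b=np.zeros(3)
    for o,d in rays:
        P=np.eye(3)-np.outer(d,d);A+=P;b+=P@o
    x=np.linalg.solve(A,b);return x,[float(np.linalg.norm((np.eye(3)-np.outer(d,d))@(x-o))) for o,d in rays]
def proj(name,X,T=None):
    ci=camera_info(name);K=np.array(ci["intrinsics"]);T=np.array(ci["T"]) if T is None else T
    p=np.linalg.inv(T)@np.append(X,1);q=K@np.array([p[0],-p[1],-p[2]]);return q[:2]/q[2]
def wristT():
    from scipy.spatial.transform import Rotation as R
    q=get_ee_rot();T=np.eye(4);T[:3,:3]=R.from_quat([q[1],q[2],q[3],q[0]]).as_matrix();T[:3,3]=get_tcp_pos()
    return T@np.array(camera_info("wrist")["tool_from_camera"])
E
python3 - <<'E'
from h import *
print(camera_info("top").keys())
im=cv2.imread("pics/top0.png")
def crop(im,x,y,w,h,s): return cv2.resize(im[y:y+h,x:x+w],None,fx=s,fy=s,interpolation=cv2.INTER_CUBIC)
a=crop(im,120,200,100,60,4);b=crop(im,260,230,100,40,4)
c=crop(im,370,170,100,70,4);d=crop(im,260,140,70,60,4)
out=np.zeros((600,800,3),np.uint8)
out[:240,:400]=a;out[:160,400:]=b;out[250:530,:400]=c;out[250:490,420:700]=d
cv2.imwrite("pics/zoom1.png",out)
im=cv2.imread("pics/scene0.png")
out=np.zeros((600,800,3),np.uint8)
out[:300,:400]=crop(im,360,270,100,75,4)
out[:300,400:]=crop(im,260,180,100,75,4)
out[300:,:400]=crop(im,130,130,100,75,4)
out[300:,400:]=crop(im,190,215,100,75,4)
cv2.imwrite("pics/zoom2.png",out)
E
```

```text
dict_keys(['intrinsics', 'T'])
```

View pics/zoom1.png

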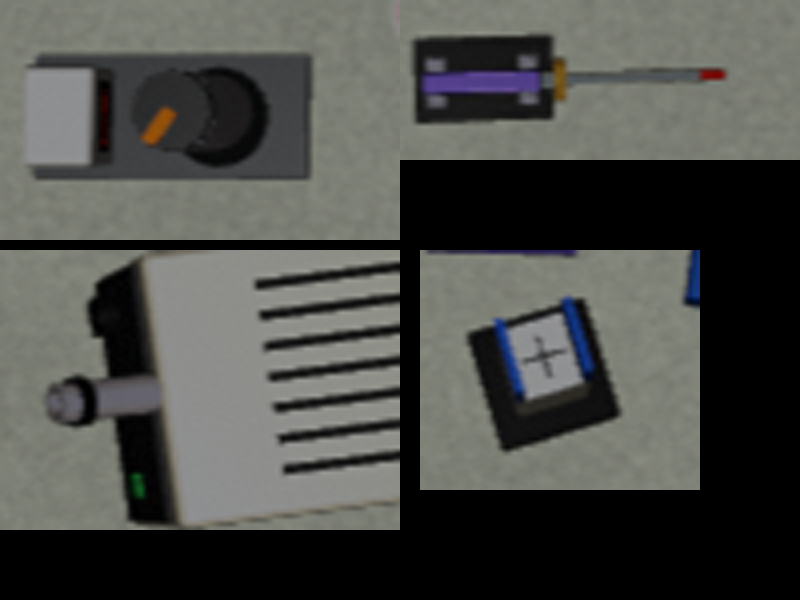

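View pics/zoom2.png

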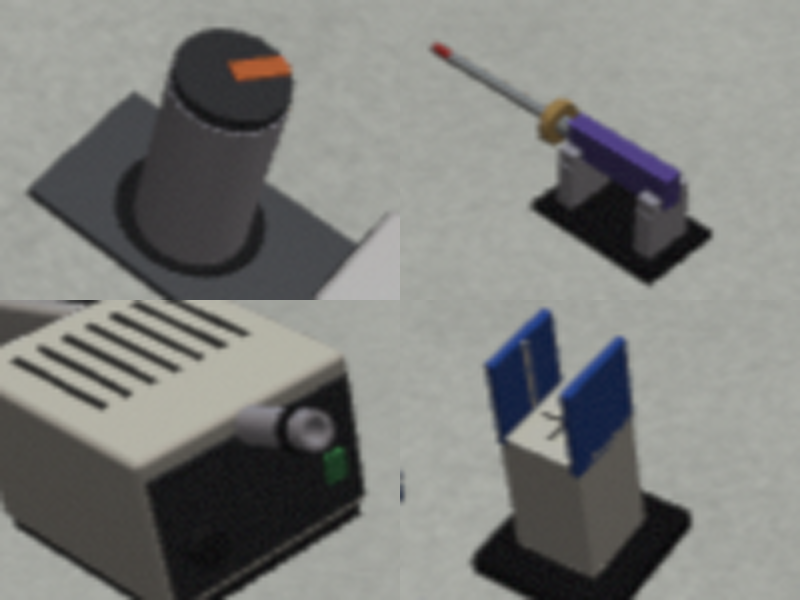

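```bash
cat > m1.py <<'E'
from h import *
Z=lambda x0,y0,zx,zy:((zx+.5)/4-.5+x0,(zy+.5)/4-.5+y0)
top=cv2.imread("pics/top0.png")
r=lambda a:np.round(a,4)
lid=onz("top",Z(120,200,171,109),.12)
print("lid",r(lid))
s0=onz("top",Z(120,200,147,140),.12);s1=onz("top",Z(120,200,170,112),.12);print("stripe",r(s0),r(s1), np.degrees(np.arctan2(*(s0-s1)[[1,0]])))
# scanner base corners (z .008), near the pad side and others
print("base",[r(onz("top",Z(120,200,*p),.008)) for p in [(308,55),(310,178),(38,55),(34,178)]])
print("block top",[r(onz("top",Z(120,200,*p),.066)) for p in [(26,67),(95,67),(95,164),(26,164)]])
# gauge
print("handle",[r(onz("top",Z(260,230,*p),.064)) for p in [(22,83),(140,82)]], "tip",r(onz("top",Z(260,230,326,74),.052)))
print("tip tri",tri([ray("top",Z(260,230,326,74)),ray("scene",Z(260,180,33,46))]))
print("purple far end top edge tri")
# port
print("mouth",r(onz("top",Z(370,170,58,153),.145)))
print("mouth tri",tri([ray("top",Z(370,170,58,153)),ray("scene",Z(130,130,314,130))]))
print("lampbox top corners",[r(onz("top",Z(370,170,*p),.139)) for p in [(147,7),(183,272)]])
# reader
print("cross",r(onz("top",Z(260,140,546-420,356-250),.1)))
print("cross tri",tri([ray("top",Z(260,140,126,106)),ray("scene",Z(190,215,157,125))]))
print("foot",[r(onz("top",Z(260,140,*p),.012)) for p in [(48,81),(163,48),(200,163),(85,200)]])
print("sides top",[r(onz("top",Z(260,140,*p),.150)) for p in [(80,72),(102,148),(148,50),(171,125)]])
E
python3 m1.py
```

```text
lid [0.5024 0.3803 0.12  ]
stripe [0.4821 0.3959 0.12  ] [0.5004 0.3809 0.12  ] 140.6138914143714
base [array([0.542 , 0.3141, 0.008 ]), array([0.4534, 0.3121, 0.008 ]), array([0.5436, 0.5106, 0.008 ]), array([0.4547, 0.5121, 0.008 ])]
block top [array([0.5328, 0.4972, 0.066 ]), array([0.5324, 0.4492, 0.066 ]), array([0.4656, 0.4483, 0.066 ]), array([0.4659, 0.4962, 0.066 ])]
handle [array([0.4367, 0.1131, 0.064 ]), array([0.4369, 0.0323, 0.064 ])] tip [ 0.4411 -0.0962  0.052 ]
tip tri (array([ 0.44025939, -0.09574548,  0.0501885 ]), [0.0009963329381658097, 0.0009963329381657137])
purple far end top edge tri
mouth [ 0.5465 -0.1967  0.145 ]
mouth tri (array([ 0.54587951, -0.19653338,  0.14315842]), [0.0009246446410122707, 0.0009246446410119192])
lampbox top corners [array([ 0.6408, -0.2573,  0.139 ]), array([ 0.47  , -0.2759,  0.139 ])]
cross [0.6632 0.0401 0.1   ]
cross tri (array([0.66454043, 0.039515  , 0.09582706]), [0.0008709194562873835, 0.0008709194562874299])
foot [array([0.6952, 0.096 , 0.012 ]), array([0.7185, 0.0126, 0.012 ]), array([ 0.6345, -0.0133,  0.012 ]), array([0.6085, 0.0698, 0.012 ])]
sides top [array([0.678 , 0.0697, 0.15  ]), array([0.6287, 0.0559, 0.15  ]), array([0.6919, 0.0258, 0.15  ]), array([0.6431, 0.0115, 0.15  ])]
```

Rough results agree with the given sizes: tip height 50 mm, mouth height 143 mm, scanner base about 89 mm wide, trough sides about 40 mm apart. The can is turned about 51° from facing. Next I view the can from the wrist camera above it.

```bash
cat >> h.py <<'E'
def qd(phi):  # tool down, jaws along phi (deg)
    a=np.radians(phi)/2; return [0.,float(np.cos(a)),float(np.sin(a)),0.]
def shot(name,fn):
    T=wristT() if name=="wrist" else None
    im=read_camera(name)[:,:,::-1].copy();cv2.imwrite(fn,im)
    if T is not None: np.save(fn[:-4]+".npy",T)
    return im,T
E
python3 - <<'E'
from h import *
print(get_time())
move_pose([.5024,.3803,.25],qd(62)); wait(.2)
print(get_time(),get_tcp_pos(),get_joint_pos())
shot("wrist","pics/w1.png")
E
```

```text
0.15
1.8167 [0.50163537 0.38113634 0.24981376] [ 6.30805541e-01  3.69864582e-01  1.56119807e+00  7.88663451e-05
  1.21086526e+00 -4.52900799e-01]
```

View pics/w1.png

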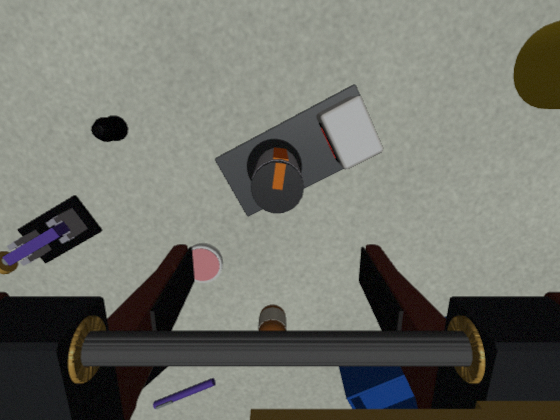

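The wrist view shows the lid at about (277,187), the orange stripe pointing up in the image, and the scanner block upper right at (352,132). I measure these with masks.

Run:
```python
from h import *
im=cv2.imread("pics/w1.png")
x,y,w,h=205,80,190,145
cv2.imwrite("pics/w1z.png",cv2.resize(im[y:y+h,x:x+w],None,fx=4,fy=4,interpolation=cv2.INTER_CUBIC))
```

```text
(no output)
```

View pics/w1z.png

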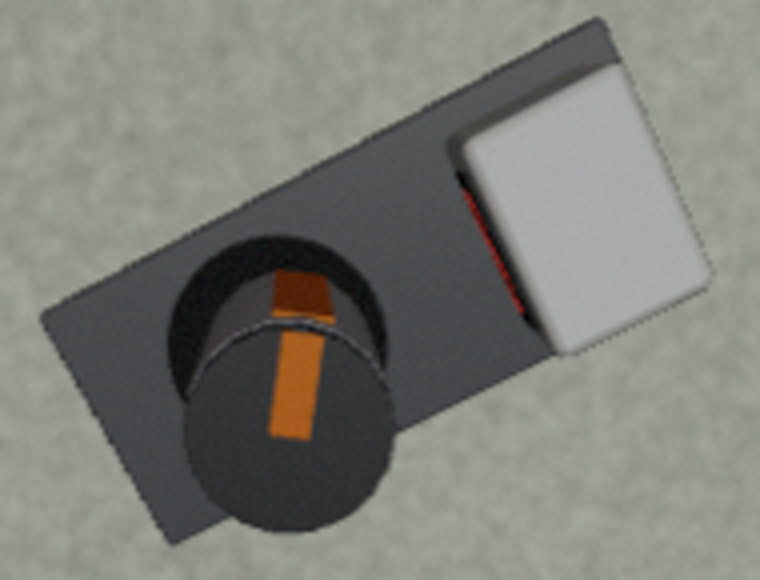

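Run:
```python
from h import *
T=np.load("pics/w1.npy");im=cv2.imread("pics/w1.png")
Z=lambda p:((p[0]+.5)/4-.5+205,(p[1]+.5)/4-.5+80)
W=lambda p,z:onz("wrist",Z(p),z,T)
ang=lambda a,b:np.degrees(np.arctan2(*(b-a)[[1,0]]))
hsv=cv2.cvtColor(im,cv2.COLOR_BGR2HSV)
m=((hsv[:,:,0]<22)&(hsv[:,:,1]>140)&(hsv[:,:,2]>130)).astype(np.uint8)
m[:,:260]=0;m[:155]=0;m[200:]=0;m[:,300:]=0
ys,xs=np.where(m);print(len(xs),xs.min(),xs.max(),ys.min(),ys.max())
k=ys>=163
P=np.array([onz("wrist",(x,y),.12,T)[:2] for x,y in zip(xs[k],ys[k])])
c=P.mean(0);d=np.linalg.svd(P-c)[2][0]
L=[W(p,.12) for p in [(184,428),(394,428),(289,533),(289,323)]]
lc=sum(L)/4;print("lid",lc,np.linalg.norm(L[0]-L[1]),np.linalg.norm(L[2]-L[3]))
print("stripe centroid",c,"dir",np.degrees(np.arctan2(d[1],d[0])),"c-lid dir",np.degrees(np.arctan2(*(c-lc[:2])[::-1])))
a,b,e=W((42,316),.008),W((602,18),.008),W((172,544),.008)
print("base",a,b,e,ang(a,b),ang(a,e),np.linalg.norm(a-e))
f,g,h,i=[W(p,.066) for p in [(462,142),(565,355),(620,66),(712,282)]]
print("block",f,g,h,i,ang(f,h),ang(g,i),ang(f,g))
```

```text
265 273 287 158 189
lid [0.49988119 0.3812195  0.12      ] 0.051893871620569076 0.053287042734437615
stripe centroid [0.49080583 0.38804439] dir -35.779901062486154 c-lid dir 143.055946086852
base [0.45300524 0.31568922 0.008     ] [0.45483653 0.51303311 0.008     ] [0.5405822  0.31475876 0.008     ] 89.46832897976607 -0.6087150752601901 0.08758189596480151
block [0.46275988 0.45398324 0.066     ] [0.5289442  0.45444607 0.066     ] [0.46486493 0.49969855 0.066     ] [0.52939579 0.49921433 0.066     ] 87.36355831174419 89.42206754658305 0.4006655216577093
```

Lid measures 53 mm across (54 expected). The scanner axis is about 89.5° and the stripe about 143.5°, so I turn the can about -54°.

Run:
```python
from h import *
c=[.5003,.3811]
movel([*c,.25],v=.1)
movel([*c,.076],v=.15); print(get_ft_force(),get_tcp_pos())
command_gripper(0.0); print("w",get_grip_width()*88,get_ft_force())
p=get_tcp_pos()
for f in (44,26,8.3):
    movel([*c,.076],frame=qd(f),v=.08) if False else move_pose([*c,.076],qd(f))
    print(get_tcp_pos(),get_ft_force(),get_ft_torque())
wait(.2)
command_gripper(1.0);wait(.1)
movel([*c,.25],v=.2);wait(.2)
print(get_time(),get_tcp_pos())
shot("wrist","pics/w2.png");shot("top","pics/top2.png")
im=cv2.imread("pics/w2.png");cv2.imwrite("pics/w2z.png",cv2.resize(im[60:225,205:395],None,fx=3.6,fy=3.6,interpolation=cv2.INTER_CUBIC))
```

```text
[ 0.51824373 -0.50311634 -0.36074629] [0.50090708 0.38152495 0.07694573]
w 52.4168126247634 [0.59259141 0.71124978 0.69211165]
[0.50024278 0.38072453 0.07616149] [-0.36553601 -1.50542805  4.14416375] [-0.66773166  0.25765747  0.05254481]
[0.49999163 0.3808698  0.07615753] [-1.32675996 -2.30879632  5.9583832 ] [-0.58670013  0.47822215  0.01044835]
[0.49982045 0.38098576 0.0761331 ] [-1.51482761 -2.35699277  5.5388951 ] [-0.45504591  0.73948219 -0.0193007 ]
7.5083 [0.49979904 0.38072982 0.248614  ]
```

View pics/w2.png

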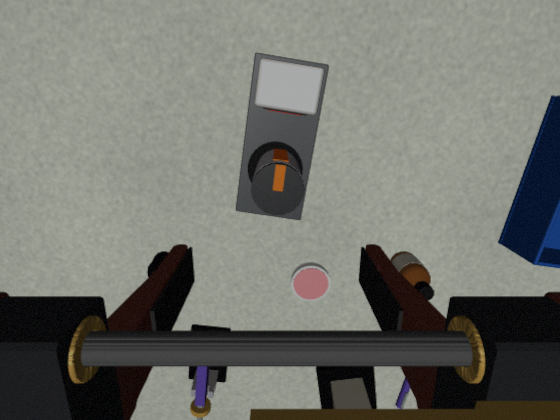

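View pics/w2z.png

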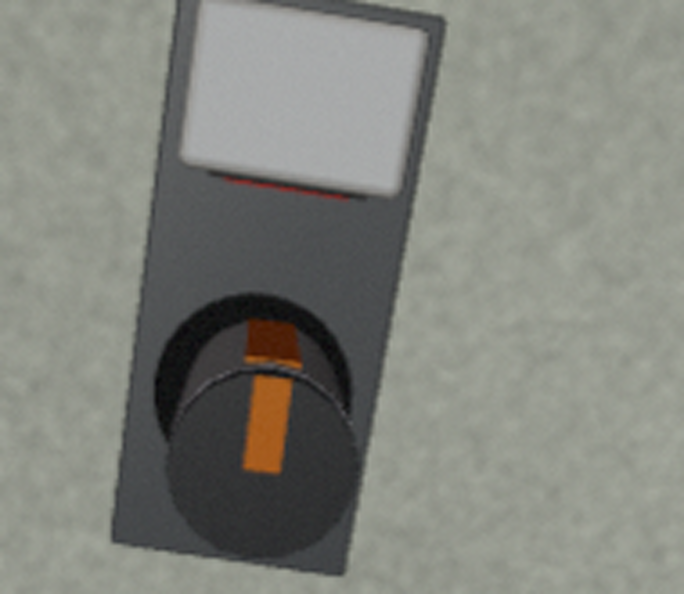

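The stripe now runs nearly parallel to the base's long edges, towards the block. I measure it in both views.

```bash
python3 - <<'E'
from h import *
T=np.load("pics/w2.npy")
Z=lambda p:((p[0]+.5)/3.6-.5+205,(p[1]+.5)/3.6-.5+60)
W=lambda p,z:onz("wrist",Z(p),z,T)
ang=lambda a,b:np.degrees(np.arctan2(*(b-a)[[1,0]]))
def lid_stripe(fn,name,T,box):
    im=cv2.imread(fn);s=6
    x0,y0,x1,y1=box
    big=cv2.resize(im[y0:y1,x0:x1],None,fx=s,fy=s,interpolation=cv2.INTER_CUBIC)
    h=cv2.cvtColor(big,cv2.COLOR_BGR2HSV)
    m=((h[:,:,0]<22)&(h[:,:,1]>140)&(h[:,:,2]>110)).astype(np.uint8)
    ys,xs=np.where(m);P=np.array([onz(name,((x+.5)/s-.5+x0,(y+.5)/s-.5+y0),.12,T)[:2] for x,y in zip(xs,ys)])
    r=cv2.minAreaRect(P.astype(np.float32)*1000);c=P.mean(0);d=np.linalg.svd(P-c,full_matrices=False)[2][0]
    print(fn,"c",c,"dir",np.degrees(np.arctan2(d[1],d[0])),r)
lid_stripe("pics/w2.png","wrist",T,(262,164,300,200))
lid_stripe("pics/w1.png","wrist",np.load("pics/w1.npy"),(262,163,300,200))
lid_stripe("pics/top2.png","top",None,(145,215,180,245))
lid_stripe("pics/top0.png","top",None,(145,215,180,245))
L=[W(p,.12) for p in [(165,462),(361,462),(263,558),(263,366)]];print("lid",sum(L)/4)
print("base L",ang(W((112,542),.008),W((160,160),.008)),"R",ang(W((344,576),.008),W((443,20),.008)),"end",ang(W((112,542),.008),W((344,576),.008)), "block front",ang(W((181,162),.066),W((397,195),.066)))
print("pad", [W(p,.01) for p in [(155,385),(353,385)]],W((254,293),.01))
E
python3 - <<'E'
import cv2
im=cv2.imread("pics/top2.png");cv2.imwrite("pics/t2z.png",cv2.resize(im[200:260,120:220],None,fx=7,fy=7,interpolation=cv2.INTER_CUBIC))
E
```

```text
Traceback (most recent call last):
  File "h.py", line 8, in onz
    o,d=ray(name,uv,T);return o+d*(z-o[2])/d[2]
        ~~~^^^^^^^^^^^
  File "h.py", line 4, in ray
    ci=camera_info(name);K=np.array(ci["intrinsics"]);T=np.array(ci["T"]) if T is None else T
ValueError: time passes only in moves, steps and waits
```

View pics/t2z.png

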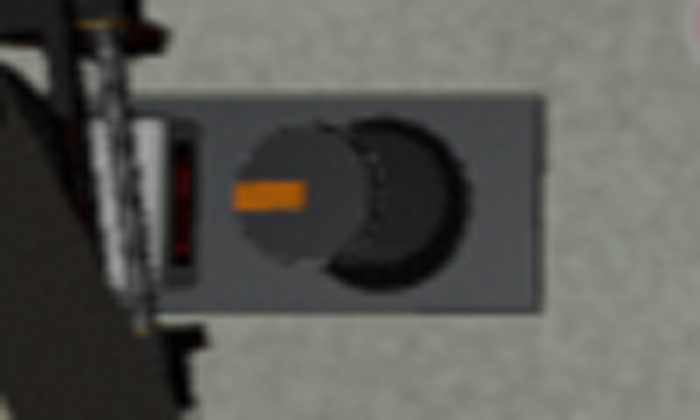

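```bash
python3 - <<'E'
s=open("h.py").read()
s=s.replace("def ray(","_ci=camera_info\n_cache={}\ndef camera_info(n):\n    if n not in _cache: _cache[n]=_ci(n)\n    return _cache[n]\ndef ray(",1)
open("h.py","w").write(s)
E
cat > m2.py <<'E'
from h import *
T=np.load("pics/w2.npy")
Z=lambda p:((p[0]+.5)/3.6-.5+205,(p[1]+.5)/3.6-.5+60)
W=lambda p,z:onz("wrist",Z(p),z,T)
ang=lambda a,b:np.degrees(np.arctan2(*(b-a)[[1,0]]))
def lid_stripe(fn,name,T,box):
    im=cv2.imread(fn);s=6
    x0,y0,x1,y1=box
    big=cv2.resize(im[y0:y1,x0:x1],None,fx=s,fy=s,interpolation=cv2.INTER_CUBIC)
    h=cv2.cvtColor(big,cv2.COLOR_BGR2HSV)
    m=((h[:,:,0]<22)&(h[:,:,1]>140)&(h[:,:,2]>110)).astype(np.uint8)
    ys,xs=np.where(m);P=np.array([onz(name,((x+.5)/s-.5+x0,(y+.5)/s-.5+y0),.12,T)[:2] for x,y in zip(xs,ys)])
    r=cv2.minAreaRect(P.astype(np.float32)*1000);c=P.mean(0);d=np.linalg.svd(P-c,full_matrices=False)[2][0]
    print(fn,"c",c,"dir",np.degrees(np.arctan2(d[1],d[0])),r)
lid_stripe("pics/w2.png","wrist",T,(262,164,300,200))
lid_stripe("pics/w1.png","wrist",np.load("pics/w1.npy"),(262,163,300,200))
lid_stripe("pics/top2.png","top",None,(145,215,180,245))
lid_stripe("pics/top0.png","top",None,(145,215,180,245))
L=[W(p,.12) for p in [(165,462),(361,462),(263,558),(263,366)]];print("lid",sum(L)/4)
print("base L",ang(W((112,542),.008),W((160,160),.008)),"R",ang(W((344,576),.008),W((443,20),.008)),"end",ang(W((112,542),.008),W((344,576),.008)), "block front",ang(W((181,162),.066),W((397,195),.066)))
print("pad", [W(p,.01) for p in [(155,385),(353,385)]],W((254,293),.01))
E
python3 m2.py
```

```text
pics/w2.png c [0.50038911 0.39133802] dir -88.72846592778957 ((500.4130554199219, 391.3254089355469), (10.461236000061035, 26.668821334838867), 1.2187398672103882)
pics/w1.png c [0.49080308 0.38794618] dir -35.73303897445219 ((490.7962951660156, 387.9456787109375), (10.430303573608398, 26.68084716796875), 54.450782775878906)
pics/top2.png c [0.50085965 0.39210971] dir -87.45494897119397 ((500.8323974609375, 391.8736572265625), (26.087099075317383, 10.076404571533203), 89.59393310546875)
pics/top0.png c [0.49141054 0.38854579] dir 143.31251610878763 ((491.248046875, 388.63494873046875), (9.61447811126709, 25.64935302734375), 55.59112548828125)
lid [0.50086552 0.38041928 0.12      ]
base L 89.46991618770964 R 89.89119631296435 end -0.4743772512531913 block front -0.057403497975607565
pad [array([0.46243214, 0.37669612, 0.01      ]), array([0.53292951, 0.38697456, 0.01      ])] [0.49301113 0.41415375 0.01      ]
```

The can is turned: the stripe reads about 90–91.5° against the scanner's 89.6°, within measurement noise. The lid centre is unmoved at about (0.500,0.381). Next are wrist views of the reader and port, then the cradle.

Run:
```python
from h import *
move_pose([.56,-.06,.30],qd(0));wait(.15);shot("wrist","pics/w3.png")
move_pose([.437,.09,.22],qd(1));wait(.15);shot("wrist","pics/w4.png");print(get_time())
```

```text
10.5
```

View pics/w3.png

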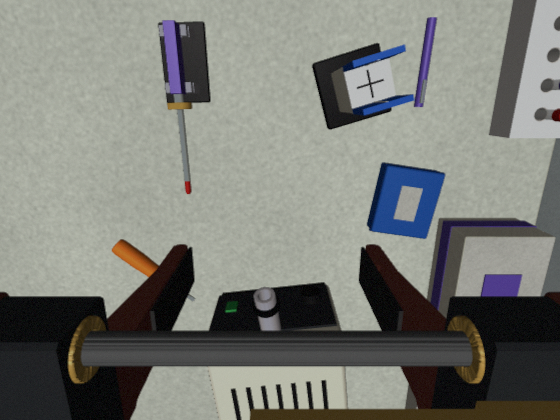

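View pics/w4.png

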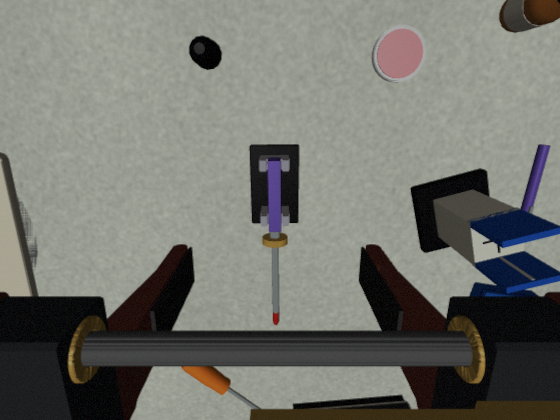

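In w3 the mouth is at (266,297), the cross at (371,84) and the rod tip at (188,190). In w4 the handle spans (275,160)–(275,235). I zoom in on these.

Run:
```python
from h import *
im=cv2.imread("pics/w3.png");im4=cv2.imread("pics/w4.png")
def crop(im,x,y,w,h,s): return cv2.resize(im[y:y+h,x:x+w],None,fx=s,fy=s,interpolation=cv2.INTER_CUBIC)
out=np.zeros((600,800,3),np.uint8)
out[:300,:400]=crop(im,215,270,80,60,5)
out[:300,400:]=crop(im,270,270,80,60,5)
out[300:,:440]=crop(im,308,38,110,75,4)
cv2.imwrite("pics/w3z.png",out)
cv2.imwrite("pics/w4z.png",crop(im4,235,140,80,95,6)) 
cv2.imwrite("pics/w4y.png",crop(im4,235,225,80,105,5))
```

```text
(no output)
```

View pics/w3z.png

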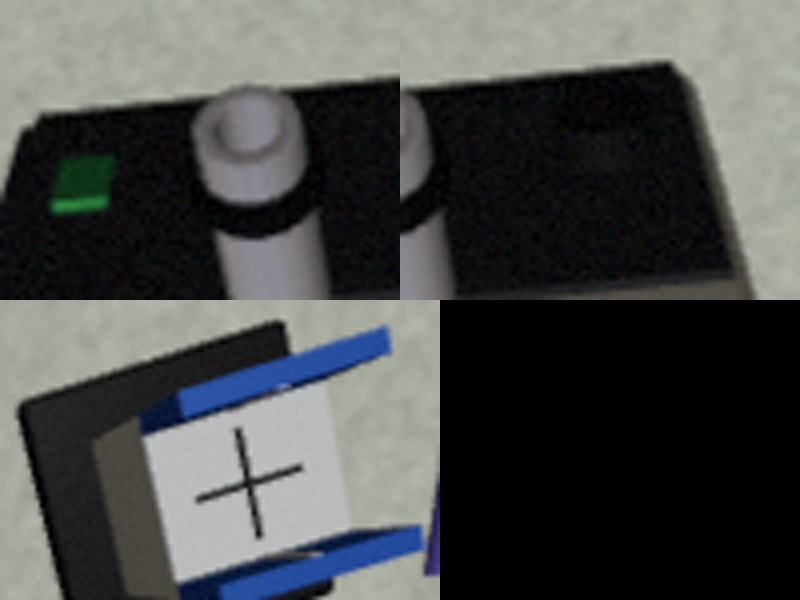

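View pics/w4z.png

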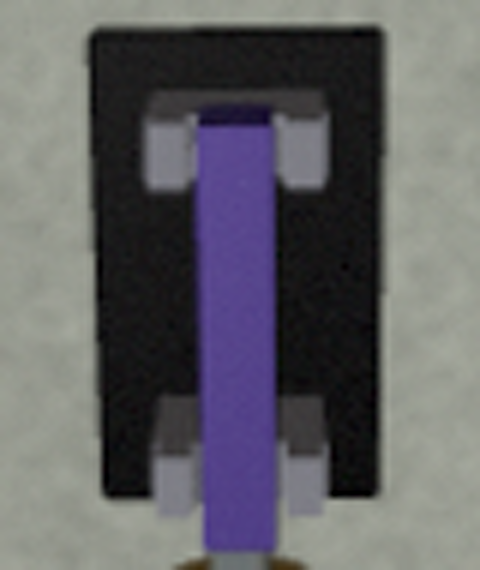

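View pics/w4y.png

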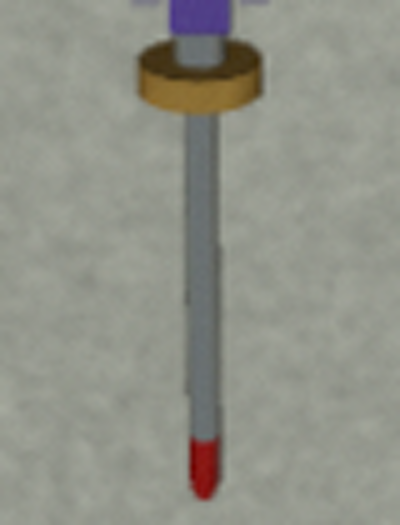

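```bash
cat > m3.py <<'E'
from h import *
T3=np.load("pics/w3.npy");T4=np.load("pics/w4.npy")
zz=lambda s,x0,y0:(lambda p:((p[0]+.5)/s-.5+x0,(p[1]+.5)/s-.5+y0))
A=zz(5,215,270);C=zz(4,308,38);H=zz(6,235,140);Y=zz(5,235,225);t=zz(4,370,170);tr=zz(4,260,140);sp=zz(4,130,130);sr=zz(4,190,215);tg=zz(4,260,230)
r=lambda a:np.round(a,4)
ang=lambda a,b:np.degrees(np.arctan2(*(b-a)[[1,0]]))
w3=lambda p,z:onz("wrist",p,z,T3)
w4=lambda p,z:onz("wrist",p,z,T4)
print("HANDLE")
a=(w4(H((197,126)),.064)+w4(H((273,126)),.064))/2;b=(w4(H((206,550)),.064)+w4(H((275,550)),.064))/2
print(r(a),r(b),r((a+b)/2),np.linalg.norm(a-b),ang(a,b))
tip=w4(Y((205,499)),.052);print("tip",r(tip),"ang",ang((a+b)/2,tip),np.linalg.norm(tip[:2]-((a+b)/2)[:2]))
print("top/w tri tip",tri([ray("wrist",Y((205,495)),T4),ray("top",tg((326,74)))]))
bb=[w4(H(p),.008) for p in [(91,30),(384,30),(104,496),(378,496)]];print("cradle base",r(sum(bb)/4),ang(bb[0],bb[2]),ang(bb[1],bb[3]))
print("MOUTH w",r(w3(A((248,124)),.145)),"top",r(onz("top",t((58,153)),.145)))
print(tri([ray("wrist",A((248,124)),T3),ray("top",t((58,153))),ray("scene",sp((314,130)))]))
print("rim width",np.linalg.norm(w3(A((192,125)),.145)-w3(A((304,125)),.145)))
print("front bottom dir",ang(w3(A((42,116)),.01),w3(A((545,63)),.01))-90)
# box from top: top edges
tp=lambda p:onz("top",p,.139)
print("top front edge",ang(tp(t((183,272))),tp(t((147,7)))))
print("READER cross w",r(w3(C((250,183)),.1)),"top",r(onz("top",tr((126,106)),.1)))
print(tri([ray("wrist",C((250,183)),T3),ray("top",tr((126,106))),ray("scene",sr((157,125)))]))
print("cross bars",ang(w3(C((197,201)),.1),w3(C((302,165)),.1)),ang(w3(C((260,239)),.1),w3(C((237,128)),.1))-90)
print("side top edges",ang(w3(C((182,92)),.15),w3(C((388,28)),.15)), ang(w3(C((222,288)),.15),w3(C((420,228)),.15)))
E
python3 m3.py
```

```text
HANDLE
[0.436 0.112 0.064] [0.4381 0.033  0.064 ] [0.4371 0.0725 0.064 ] 0.0789697829828136 -88.47737386221787
tip [ 0.4411 -0.097   0.052 ] ang -88.62161705892771 0.16956212155164224
top/w tri tip (array([ 0.44109059, -0.09626585,  0.05141727]), [4.1816296976852175e-05, 4.181629697686731e-05])
cradle base [0.4372 0.073  0.008 ] -88.79236900099747 -88.73293915581688
MOUTH w [ 0.5462 -0.1941  0.145 ] top [ 0.5465 -0.1967  0.145 ]
(array([ 0.54597396, -0.1961685 ,  0.14299306]), [0.0006926366945168607, 0.0011491518943602286, 0.0008190024879774599])
rim width 0.026366697005881883
front bottom dir -83.17053696384556
top front edge 6.223570816462236
READER cross w [0.6633 0.0419 0.1   ] top [0.6632 0.0401 0.1   ]
(array([0.66454662, 0.04065469, 0.09670666]), [0.001507072479838234, 0.001022575308382642, 0.001459149049674274])
cross bars 18.378024471820176 16.83673148185683
side top edges 16.361560213799148 16.63745053468057
```

All views agree:
- **Handle:** (0.437, 0.0727), axis -88.7°
- **Mouth:** (0.546, -0.1955), axis about -83.5°
- **Read point:** (0.6635, 0.041), axis about 16.7°

I now grip the rod, lift it and go to the pre-insert pose.

```bash
cat >> h.py <<'E'
from scipy.spatial.transform import Rotation as _R
def rodpose(hc,yaw,pitch):
    """TCP pose for handle centre hc, rod +x at yaw (deg) and pitched down by pitch (deg); rod +x = tool +y"""
    a,b=np.radians(yaw),np.radians(pitch)
    y=np.array([np.cos(a)*np.cos(b),np.sin(a)*np.cos(b),-np.sin(b)])
    x=np.array([-np.sin(a),np.cos(a),0.]);z=np.cross(x,y)
    if z[2]>0: x=-x;z=-z
    M=np.stack([x,y,z],1);q=_R.from_matrix(M).as_quat()
    return np.array(hc)+.019*z,[float(q[3]),*map(float,q[:3])],y
MOUTH=np.array([.5461,-.1957,.145]);PYAW=-83.5
READ=np.array([.6635,.041,.125]);RYAW=16.7
E
python3 - <<'E'
from h import *
c=[.4371,.0727]
q=qd(1.3)
move_pose([*c,.15],q); 
p,q2,ax=rodpose(MOUTH,PYAW,18); print(q,q2,ax)
h0=MOUTH-ax*.198;p,q2,_=rodpose(h0,PYAW,18)
print("ik",inverse_kinematics(p,q2)); pr,qr,_=rodpose(READ-.168*np.array([np.cos(np.radians(RYAW)),np.sin(np.radians(RYAW)),0]),RYAW,0);print("ik",inverse_kinematics(pr,qr))
movel([*c,.033],v=.12); print(get_tcp_pos(),get_ft_force())
command_gripper(0.0); print("w mm",get_grip_width()*88,get_ft_force())
movel([*c,.20],v=.15); wait(.1); print(get_time(),get_tcp_pos(),get_grip_width()*88,get_ft_force())
shot("wrist","pics/w5.png")
E
```

```text
[0.0, 0.9999356502602301, 0.011344396795372308, 0.0] [-0.15618286688426125, 0.9860998123567953, 0.05599480527218505, -0.008868705894116423] [ 0.10766265 -0.94494299 -0.30901699]
ik [-0.22130132  0.33071854  1.81734619  0.32990973  1.12191713 -0.49814416]
ik [-3.81545260e-02  3.66087232e-01  1.95739521e+00 -4.44089210e-16
  8.18110212e-01 -1.90042084e+00]
[0.43776498 0.07283991 0.03366595] [ 0.07109465 -0.07899541  0.11599798]
w mm 0.38409199613839834 [ 0.03475467 -0.53679262  0.54413432]
14.725 [0.43647313 0.07261209 0.19914631] 0.8211579019329681 [ 0.41889313 -0.61439582 -0.929634  ]
```

View pics/w5.png

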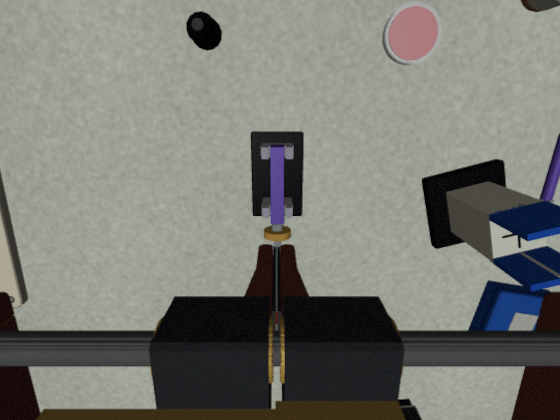

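The grip missed: the width went to 0 and the rod is still in the cradle in w5 (handle at (277,185)). I check why.

Run:
```python
from h import *
T=np.load("pics/w5.npy");print(proj("wrist",[.4371,.0727,.064],T),get_grip_width(),get_tcp_pos(),get_ee_rot())
print("tcp px",proj("wrist",get_tcp_pos(),T))
shot("scene","pics/s5.png");shot("top","pics/t5.png")
```

```text
[277.07280256 186.31405192] 0.005583989987046369 [0.4365642  0.0726282  0.19920845] [ 1.10160168e-04  9.99934956e-01  1.13739815e-02 -8.38813785e-04]
tcp px [276.47430209 236.96173279]
```

View pics/s5.png

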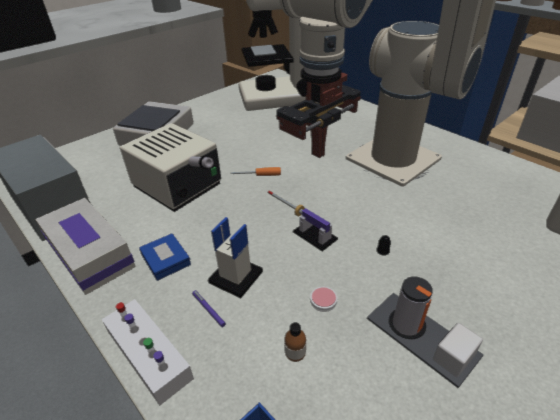

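View pics/t5.png

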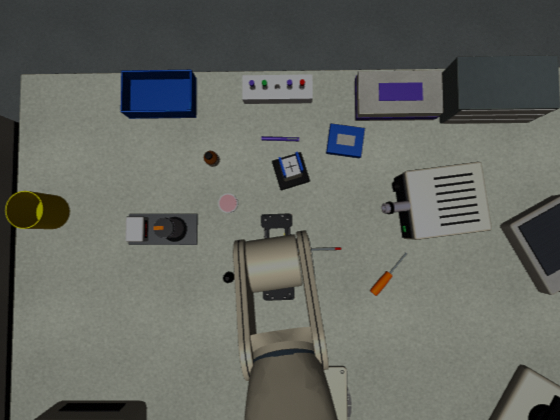

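Run:
```python
from h import *
print(proj("scene",get_tcp_pos()),proj("scene",[.4371,.0727,.064]),proj("top",[.4371,.0727,.064]))
im=cv2.imread("pics/s5.png");i0=cv2.imread("pics/scene0.png")
cv2.imwrite("pics/s5z.png",np.hstack([cv2.resize(a[80:260,250:380],None,fx=3,fy=3,interpolation=cv2.INTER_CUBIC) for a in (i0,im)]))
```

```text
[316.70599133 168.11403432] [314.78934108 215.68165453] [279.857548 250.143287]
```

View pics/s5z.png

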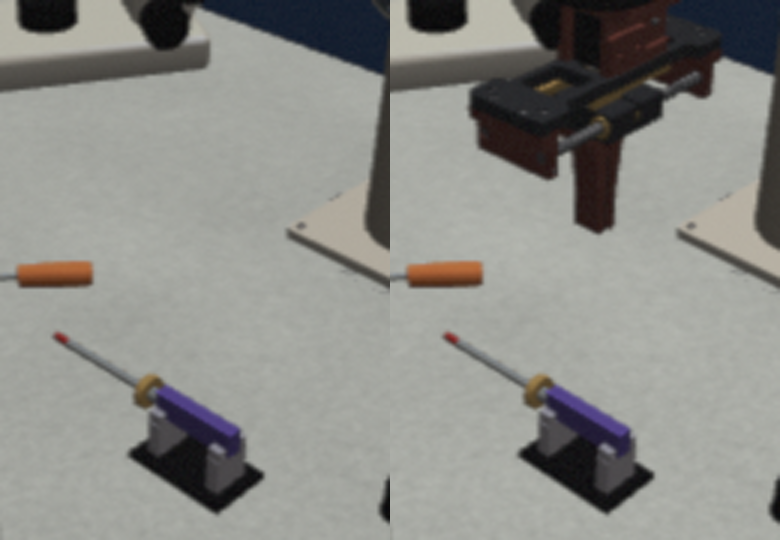

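The scene view shows the shut fingertips at about (318,157), while the reported TCP projects to (317,168). The real tips appear to sit about 30 mm above the reported TCP. I quantify this.

Run:
```python
from h import *
p=get_tcp_pos();T=np.load("pics/w5.npy")
for dz in (0,.01,.02,.03,.04):
    print(dz,"scene",proj("scene",p+[0,0,dz]).round(1),"wrist y=-.01",proj("wrist",p+[0,.01,dz],T).round(1),"y=0",proj("wrist",p+[0,0,dz],T).round(1))
im=cv2.imread("pics/w5.png");cv2.imwrite("pics/w5z.png",cv2.resize(im[215:325,210:350],None,fx=5,fy=5,interpolation=cv2.INTER_CUBIC))
```

```text
0 scene [316.7 168.1] wrist y=-.01 [277.2 221.9] y=0 [276.8 237.1]
0.01 scene [316.9 164.2] wrist y=-.01 [277.2 227.6] y=0 [276.8 243.4]
0.02 scene [317.  160.3] wrist y=-.01 [277.2 233.9] y=0 [276.8 250.4]
0.03 scene [317.2 156.3] wrist y=-.01 [277.3 240.8] y=0 [276.8 258.1]
0.04 scene [317.3 152.2] wrist y=-.01 [277.3 248.6] y=0 [276.8 266.7]
```

View pics/w5z.png

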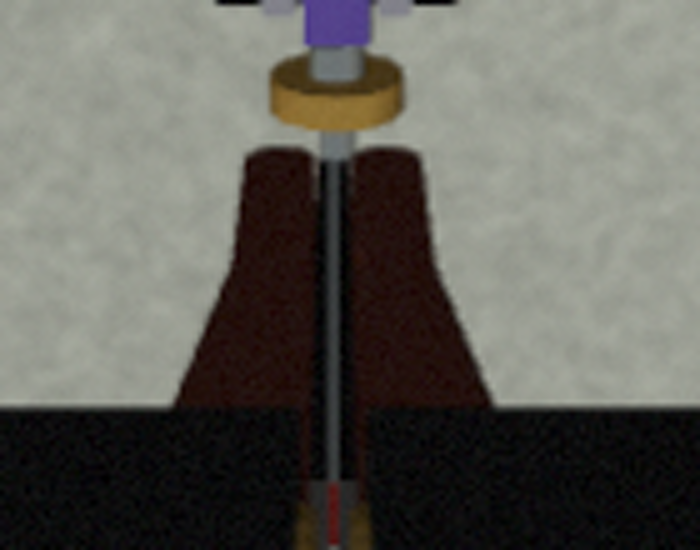

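Both views put the real fingertips about 30 mm short of the nominal TCP, so the fingers closed just over the handle (top at 64 mm). At a TCP height of 10 mm the real tips would be at about 40 mm. Even if this estimate is wrong, nothing touches the 8 mm base. I descend there, watch the force, and take the handle offset from the actual TCP height.

Run:
```python
from h import *
c=[.4374,.0727]
q=qd(1.3)
command_gripper(1.0)
hit=movel([*c,.0095],frame=q,v=.15,until_force=6); wait(.1); print(hit,get_tcp_pos(),get_ft_force())
if not hit:
    command_gripper(0.0); print("w mm",get_grip_width()*88,get_ft_force(),get_tcp_pos())
shot("wrist","pics/w6.png");shot("scene","pics/s6.png");print(get_time())
im=cv2.imread("pics/w6.png");s=cv2.imread("pics/s6.png")
cv2.imwrite("pics/w6z.png",np.hstack([cv2.resize(im[130:330,190:360],None,fx=2.4,fy=2.4),cv2.resize(s[120:260,260:370],None,fx=480/140,fy=480/140)]))
```

```text
False [0.43800968 0.07279397 0.01017118] [-0.61236494  0.03091419  0.78370056]
w mm 13.739924415327055 [ 0.19772267 -0.24933206 -0.72544058] [0.43736963 0.07269647 0.00948148]
18.9917
```

View pics/w6z.png

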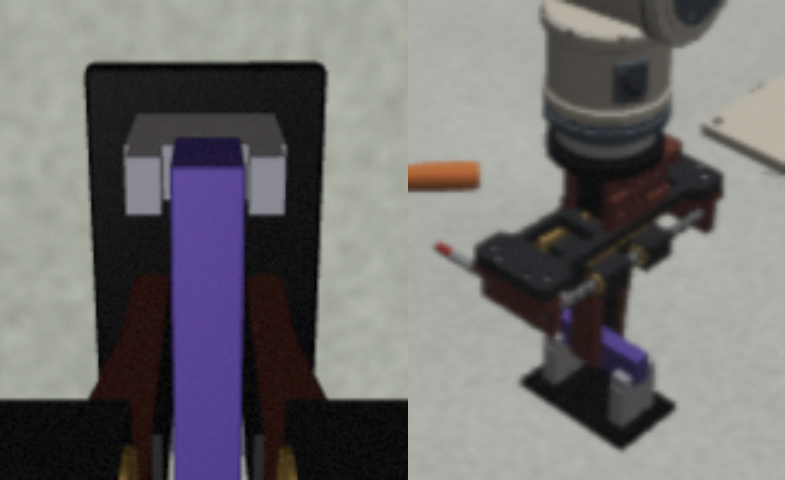

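The width is 13.7 mm, so the rod is gripped; the handle centre is 42.5 mm behind the TCP. I lift and go to pre-insert, with the tip 30 mm outside the mouth.

```bash
sed -i 's/\.019\*z,/.0425*z,/' h.py
python3 - <<'E'
from h import *
movel([.4374,.0727,.13],v=.15); print(get_grip_width()*88,get_ft_force())
p,q,ax=rodpose(MOUTH-0,PYAW,18)
p,q,ax=rodpose(MOUTH-ax*.198,PYAW,18)
move_pose(p,q);wait(.3);print(p,get_tcp_pos(),q,get_ee_rot(),get_grip_width()*88,get_time())
shot("top","pics/t7.png");shot("scene","pics/s7.png");shot("wrist","pics/w7.png")
tip=MOUTH-ax*.03;print("exp tip",proj("top",tip),proj("scene",tip),"mouth",proj("top",MOUTH),proj("scene",MOUTH))
t=cv2.imread("pics/t7.png");s=cv2.imread("pics/s7.png")
cv2.imwrite("pics/7z.png",np.hstack([cv2.resize(t[170:250,310:430],(600,400),interpolation=cv2.INTER_CUBIC)[:, :],np.zeros((400,1,3),np.uint8)]))
cv2.imwrite("pics/7y.png",cv2.resize(s[120:220,160:310],(750,500),interpolation=cv2.INTER_CUBIC))
E
```

```text
14.057154644413531 [ 0.16730295  0.16900416 -1.6549003 ]
[0.52329607 0.00444751 0.16576546] [0.52264548 0.00557412 0.16563713] [-0.15618286688426125, 0.9860998123567953, 0.05599480527218505, -0.008868705894116423] [-0.15613161  0.98605641  0.05682526 -0.00930442] 13.393799669305778 20.8833
exp tip [373.33400822 209.21074507] [214.98678871 162.32652357] mouth [383.73411244 208.04530928] [207.76655761 161.63988737]
```

View pics/7z.png

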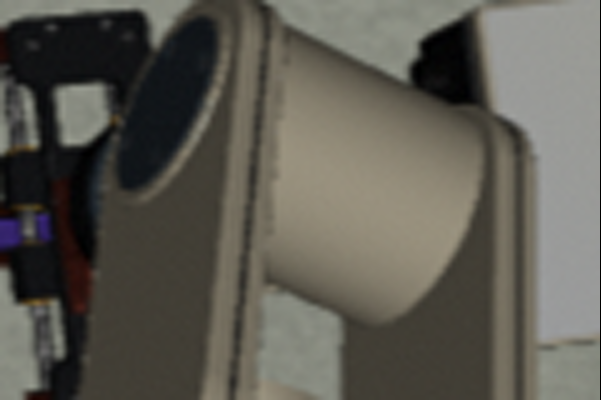

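View pics/7y.png

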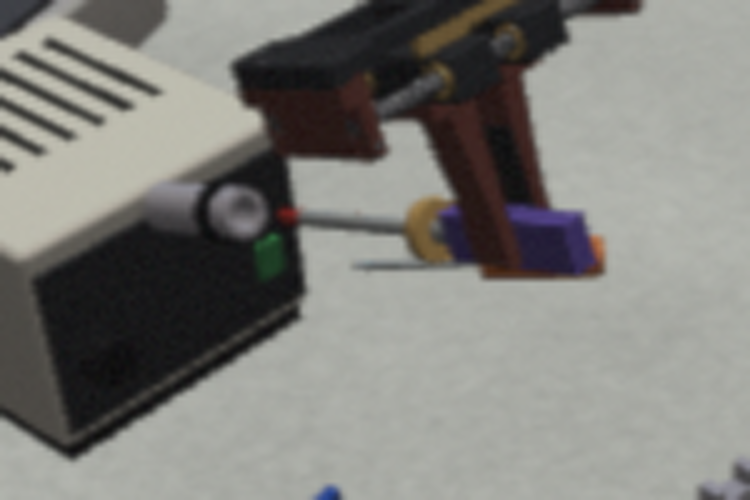

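View pics/w7.png

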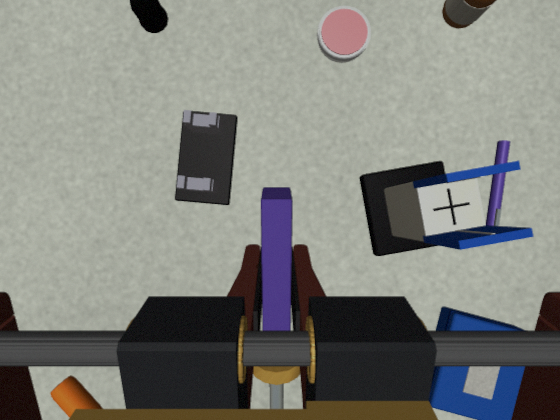

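In the scene view the tip at (216,163) lines up with the mouth at (207.5,162.4), and expected is (215,162.3). I insert along the axis with force stops.

```bash
cat > ins.py <<'E'
from h import *
def st():
    from scipy.spatial.transform import Rotation as R
    q=get_ee_rot();M=R.from_quat([q[1],q[2],q[3],q[0]]).as_matrix();p=get_tcp_pos()
    h=p-M@[0,0,.0425];c=h+M[:,1]*.058;ax=rodpose(MOUTH,PYAW,18)[2]
    d=c-MOUTH;al=d@ax;lat=d-al*ax
    return "along %.1f lat %s mm F %s w %.1f t %.2f"%(al*1e3,(lat*1e3).round(1),get_ft_force().round(1),get_grip_width()*88,get_time())
if __name__=="__main__":
    ax=rodpose(MOUTH,PYAW,18)[2]
    def go(s,v,f):
        p,q,_=rodpose(MOUTH-ax*(.058+s),PYAW,18)
        r=movel(p,frame=q,v=v,until_force=f);print(s,r,st());return r
    print(st())
    if not go(.137,.05,5):
      wait(.1);print(st())
      if not go(.09,.06,5) and not go(.012,.06,5):
        r=go(-.006,.02,5)
        wait(.1);print(st())
    shot("scene","pics/s8.png")
    s=cv2.imread("pics/s8.png");cv2.imwrite("pics/8y.png",cv2.resize(s[120:220,160:310],(750,500),interpolation=cv2.INTER_CUBIC))
E
python3 ins.py
```

```text
along -140.7 lat [-0.   0.  -0.1] mm F [ 0.2  1.1 -1.4] w 13.6 t 21.03
0.137 False along -136.9 lat [-0. -0.  0.] mm F [-0.2  0.1 -0.9] w 13.9 t 21.28
along -136.9 lat [-0. -0.  0.] mm F [-0.8  0.7 -2.5] w 13.8 t 21.38
0.09 False along -90.1 lat [-0.  0. -0.] mm F [-0.   1.2 -3. ] w 14.1 t 22.32
0.012 False along -12.3 lat [ 0. -0.  0.] mm F [-0.5 -0.  -0.8] w 13.8 t 23.77
-0.006 True along -1.6 lat [-0.5  0.1 -0.6] mm F [ 0.9  2.8 -0.4] w 13.6 t 24.36
along -1.6 lat [-0.6  0.2 -0.9] mm F [ 0.5  1.1 -0.6] w 13.9 t 24.46
```

View pics/8y.png

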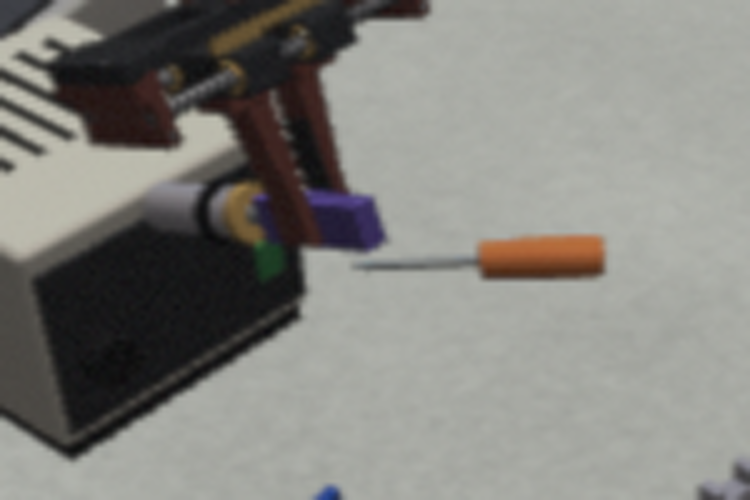

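The collar looks to be on the rim at along = -1.6 mm. I press a little firmer to confirm it has seated.

Run:
```python
from ins import *
ax=rodpose(MOUTH,PYAW,18)[2]
for s in (0,-.002,-.004):
    p,q,_=rodpose(MOUTH-ax*(.058+s),PYAW,18)
    r=movel(p,frame=q,v=.01,until_force=10);print(s,r,st());wait(.1);print(st())
    if r or abs(get_ft_force()@ax)>8: break
```

```text
0 False along -1.6 lat [-0.8  0.2 -0.9] mm F [-0.9  7.9 -0.1] w 13.6 t 24.88
along -1.6 lat [-0.8  0.2 -0.9] mm F [-0.1  6.5 -0.3] w 13.7 t 24.98
-0.002 True along -1.6 lat [-1.2  0.4 -1.6] mm F [0.8 1.6 0.9] w 13.9 t 25.21
along -1.7 lat [-1.4  0.4 -1.9] mm F [ 0.   0.7 -1.4] w 13.5 t 25.31
```

It is seated: with a deeper command the collar stays at -1.6 mm under about 8 N of reaction. I withdraw along the axis, raise, and turn towards the reader.

Run:
```python
from ins import *
ax=rodpose(MOUTH,PYAW,18)[2]
p,q,_=rodpose(MOUTH-ax*(.058+.145),PYAW,18)
movel(p,frame=q,v=.08,until_force=15);print(st())
shot("scene","pics/s9.png")
a=np.radians(RYAW);rx=np.array([np.cos(a),np.sin(a),0])
h=READ-rx*(.168+.07)
if True:
    p1,q1,_=rodpose(MOUTH-ax*.203+[-.03,.0,.08],PYAW,0)
    movel(p1,frame=q1,v=.15)
    p2,q2,_=rodpose(h+[0,0,.12],RYAW,0);move_pose(p2,q2)
    p3,q3,_=rodpose(h,RYAW,0);movel(p3,frame=q3,v=.12);wait(.3)
    print(p3,get_tcp_pos(),q3,get_ee_rot(),get_grip_width()*88,get_ft_force(),get_time())
shot("scene","pics/s10.png");shot("top","pics/t10.png")
tip=READ-rx*.07;print("exp tip",proj("scene",tip),proj("top",tip),"read",proj("scene",READ),proj("top",READ))
s=cv2.imread("pics/s10.png");t=cv2.imread("pics/t10.png")
cv2.imwrite("pics/10s.png",cv2.resize(s[150:290,190:340],(750,700))[:600])
cv2.imwrite("pics/10t.png",cv2.resize(t[130:250,220:360],(700,600)))
```

```text
along -144.7 lat [-0.1  0.  -0. ] mm F [-0.4  0.2 -2.4] w 13.8 t 27.24
[ 0.43553825 -0.0273918   0.0825    ] [ 0.43581355 -0.02742553  0.08288475] [-0.0, 0.5969252382628364, 0.8022968652094161, 0.0] [3.57100838e-04 5.96930815e-01 8.02292606e-01 2.21719989e-04] 13.979053418989743 [-0.82259053 -0.05739609 -1.07020861] 31.0417
exp tip [247.65594458 216.50287351] [298.68708504 189.91846331] read [228.61573116 235.81603294] [290.7963976 164.6017337]
```

View pics/10s.png

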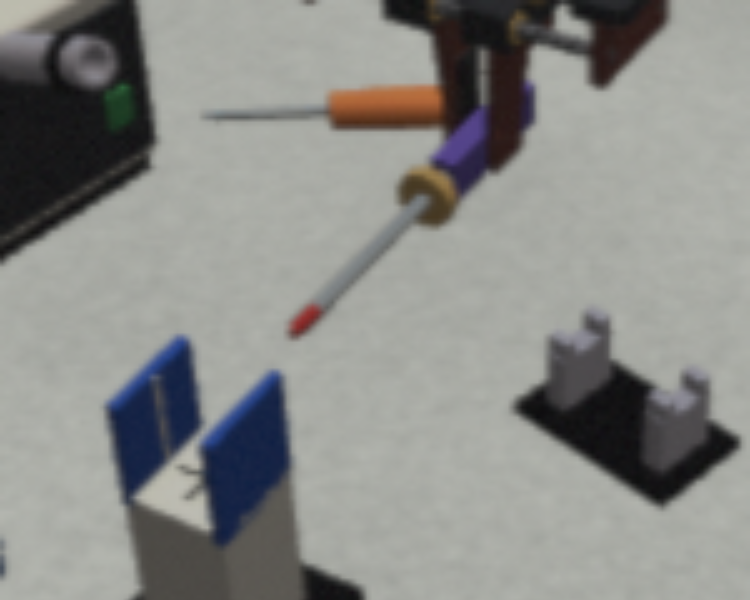

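View pics/10t.png

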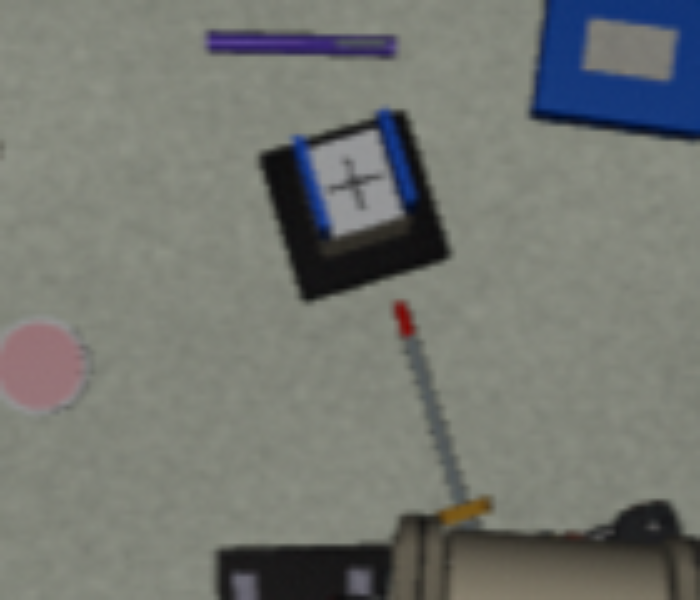

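View pics/s9.png

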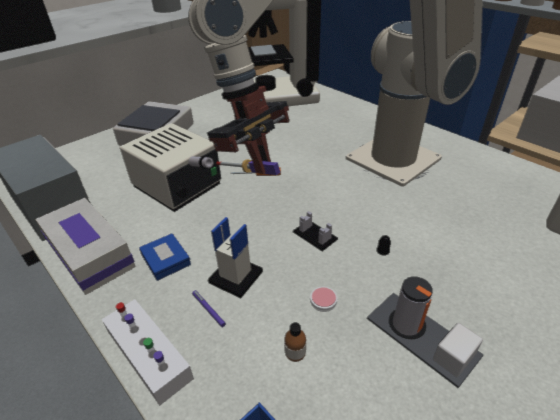

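The rod is out cleanly, and the tip is seen at about (299.6,190) in the top view and (247.8,216.6) in the scene view. I triangulate the tip and collar to check the in-hand pose.

Run:
```python
from h import *
S=lambda x,y:((x+.5)/5-.5+190,(y+.5)/5-.5+150)
Tt=lambda x,y:((x+.5)/5-.5+220,(y+.5)/5-.5+130)
a=np.radians(RYAW);rx=np.array([np.cos(a),np.sin(a),0])
t,e=tri([ray("scene",S(292,334)),ray("top",Tt(401,303))]);print("tip",t.round(4),e,"exp",(READ-rx*.07).round(4))
c,e=tri([ray("scene",S(426,198)),ray("top",Tt(466,511))]);print("collar",c.round(4),e,"exp",(READ-rx*.18).round(4))
d=t-c;print(np.degrees(np.arctan2(d[1],d[0])),np.degrees(np.arcsin(d[2]/np.linalg.norm(d))),np.linalg.norm(d))
# red centroid + purple/shaft axis in top vs exp line
print("top line on z=.125: tip",onz("top",Tt(401,303),.125),"shaft mid",onz("top",Tt(436,420),.125))
```

```text
tip [0.5951 0.0186 0.1231] [0.0010061842976858753, 0.0010061842976858285] exp [0.5965 0.0209 0.125 ]
collar [ 0.486  -0.0143  0.1227] [0.0008868972915603605, 0.0008868972915603384] exp [ 0.4911 -0.0107  0.125 ]
16.784429059198775 0.20230607983735496 0.11390252366280569
top line on z=.125: tip [0.5956865  0.01797769 0.125     ] shaft mid [5.34208918e-01 3.06543824e-04 1.25000000e-01]
```

The rod is level (0.2°) at yaw 16.8°. Relative to the cross in the same two cameras, the lateral error is about 0 and the tip is about 2.5 mm further back. I advance 72 mm along the trough axis.

Run:
```python
from h import *
a=np.radians(RYAW);rx=np.array([np.cos(a),np.sin(a),0])
p,q,_=rodpose(READ-rx*(.168-.002)-[0,0,.0005],RYAW,0)
print(movel(p,frame=q,v=.07,until_force=6));wait(.3)
print(p,get_tcp_pos(),get_ft_force(),get_grip_width()*88,get_time())
shot("scene","pics/s11.png");shot("top","pics/t11.png")
s=cv2.imread("pics/s11.png");t=cv2.imread("pics/t11.png")
z=np.zeros((600,800,3),np.uint8)
z[:,:400]=cv2.resize(s[200:290,195:255],(400,600),interpolation=cv2.INTER_CUBIC);z[:,405:]=cv2.resize(t[135:225,262:321],(395,600),interpolation=cv2.INTER_CUBIC)
cv2.imwrite("pics/11.png",z)
```

```text
False
[ 0.50450147 -0.00670185  0.082     ] [ 0.50437938 -0.00679192  0.08206898] [-0.32327412  0.39883709 -1.24370203] 13.902103233493742 32.6167
```

View pics/11.png

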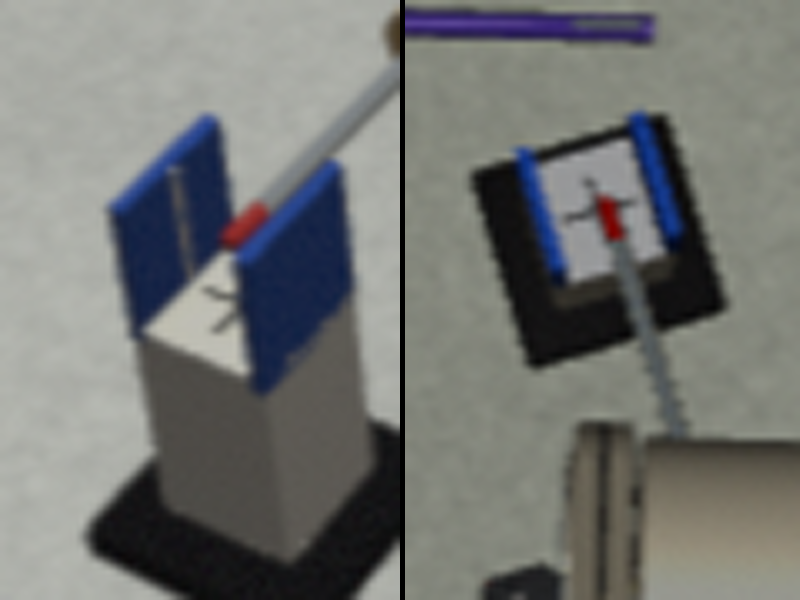

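View pics/s11.png

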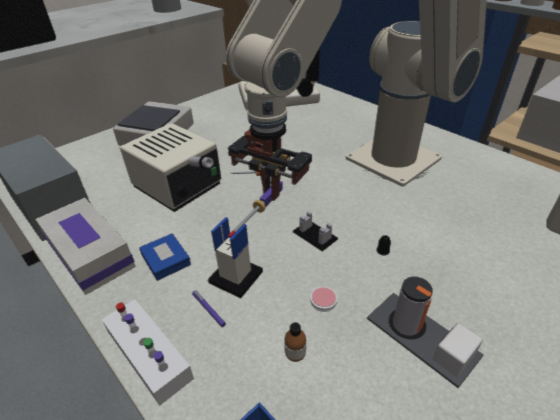

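Run:
```python
from h import *
S=lambda x,y:((x+.5)/6.667-.5+195,(y+.5)/6.667-.5+200)
Tt=lambda x,y:((x-405+.5)/6.695-.5+262,(y+.5)/6.667-.5+135)
t,e=tri([ray("scene",S(228,243)),ray("top",Tt(606,198))])
c,e2=tri([ray("scene",((157+.5)/4-.5+190,(125+.5)/4-.5+215)),ray("top",((126.5)/4-.5+260,(106.5)/4-.5+140))])
a=np.radians(RYAW);d=t-c;print("tip",t,e,"cross",c,e2,"along",d@[np.cos(a),np.sin(a),0],"lat",d@[-np.sin(a),np.cos(a),0],"up",d[2])
# on-plane comparison, top view between the side tops at z=.15 and tip at .125
L=[onz("top",Tt(*p),.15) for p in [(527,150),(558,280),(636,115),(676,242)]];m=sum(L)/4
tt=onz("top",Tt(606,198),.125);d=tt-m;print("sides mid",m,"tip",tt,"along",d[:2]@[np.cos(a),np.sin(a)],"lat",d[:2]@[-np.sin(a),np.cos(a)])
```

```text
tip [0.66365141 0.03958292 0.12360086] [0.0011449652414795295, 0.0011449652414794982] cross [0.66454043 0.039515   0.09582706] [0.0008709194562874299, 0.0008709194562873835] along -0.0008320003763254492 lat 0.0003205252519321912 up 0.02777380062846871
sides mid [0.66103029 0.04161712 0.15      ] tip [0.66434959 0.03888687 0.125     ] along 0.0023947353868067193 lat -0.003568924374528202
```

The top-only comparison suggests the tip may sit 1.5–3 mm to the -y side of the trough's middle. I measure this properly with colour masks in the top picture.

Run:
```python
from h import *
a=np.radians(RYAW);u=np.array([np.cos(a),np.sin(a)]);v=np.array([-np.sin(a),np.cos(a)])
im=cv2.imread("pics/t11.png");x0,y0,s=262,135,8
big=cv2.resize(im[y0:y0+90,x0:x0+60],None,fx=s,fy=s,interpolation=cv2.INTER_CUBIC)
h=cv2.cvtColor(big,cv2.COLOR_BGR2HSV)
blue=(h[:,:,0]>100)&(h[:,:,0]<125)&(h[:,:,1]>130)&(h[:,:,2]>70)
red=((h[:,:,0]<8)|(h[:,:,0]>172))&(h[:,:,1]>130)&(h[:,:,2]>60)
def pts(m,z):
    ys,xs=np.where(m);return np.array([onz("top",((x+.5)/s-.5+x0,(y+.5)/s-.5+y0),z)[:2] for x,y in zip(xs,ys)])
n,l,st,c=cv2.connectedComponentsWithStats(blue.astype(np.uint8))
for i in range(1,n):
    if st[i,4]>300:
        P=pts(l==i,.15)-READ[:2];d=np.linalg.svd(P-P.mean(0),full_matrices=False)[2][0]
        la,al=P@v,P@u
        print("blue",st[i],"lat mid-length %.1f..%.1f mean %.1f"%(*(np.percentile(la[abs(al)<.01],[3,97])*1e3),la[abs(al)<.01].mean()*1e3),"along",np.percentile(al,[1,99])*1e3,"dir",np.degrees(np.arctan2(d[1],d[0]))%180)
P=pts(red,.125)-READ[:2];print("red lat",np.percentile(P@v,[3,50,97])*1e3,"along",np.percentile(P@u,[1,99])*1e3)
m=(h[:,:,2]>150)&(h[:,:,1]<60);n,l,st,c=cv2.connectedComponentsWithStats(m.astype(np.uint8));i=1+np.argmax(st[1:,4]);P=pts(l==i,.1)-READ[:2]
for b in (.0,.015): 
  k=abs(P@u-b)<.006;print("floor",st[i],"lat",np.percentile((P@v)[k],[2,98])*1e3)
print("floor along",np.percentile(P@u,[1,99])*1e3)
```

```text
blue [ 268  136   63  149 3730] lat mid-length -25.5..-17.9 mean -21.7 along [-24.56606261  23.46368068] dir 16.450505769543014
blue [ 132  179   58  150 2916] lat mid-length 22.4..28.1 mean 25.3 along [-24.78894205  23.50635842] dir 15.699985316985448
red lat [-4.30706377 -1.23660457  1.73896441] along [-16.27101227   0.16352956]Traceback (most recent call last):
  File "<stdin>", line 19, in <module>
    return _quantile_unchecked(
        a, q, axis, out, overwrite_input, method, keepdims, weights)
    return _ureduce(a,
                    func=_quantile_ureduce_func,
    ...<5 lines>...
                    overwrite_input=overwrite_input,
                    method=method)
    r = func(a, **kwargs)
    result = _quantile(arr,
                       quantiles=q,
    ...<2 lines>...
                       out=out,
                       weights=wgt)
    slices_having_nans = np.isnan(arr[-1, ...])
                                  ~~~^^^^^^^^^
IndexError: index -1 is out of bounds for axis 0 with size 0
```

The top masks put the walls' middle at about +1 mm and the rod at -1.2 mm laterally, with the tip about +0.7 mm along. I shift it 1.7 mm laterally and back 0.5 mm, then re-check the images.

Run:
```python
from h import *
a=np.radians(RYAW);rx=np.array([np.cos(a),np.sin(a),0]);v=np.array([-np.sin(a),np.cos(a),0])
p,q,_=rodpose(READ-rx*(.168-.0015)+v*.0017-[0,0,.0005],RYAW,0)
movel(p,frame=q,v=.02);wait(.4)
print(p-get_tcp_pos(),get_ft_force(),get_grip_width()*88,get_time(),abs(get_qvel()).max())
shot("scene","pics/s12.png");shot("top","pics/t12.png")
s=cv2.imread("pics/s12.png");t=cv2.imread("pics/t12.png")
z=np.zeros((600,800,3),np.uint8)
z[:,:400]=cv2.resize(s[200:290,195:255],(400,600),interpolation=cv2.INTER_CUBIC);z[:,405:]=cv2.resize(t[135:225,262:321],(395,600),interpolation=cv2.INTER_CUBIC)
cv2.imwrite("pics/12.png",z)
```

```text
[-1.12609128e-05  5.00362292e-06  3.74464033e-06] [ 0.03707399  0.19372074 -1.40336951] 13.795583030540564 33.3667 0.0015664167116916047
```

View pics/12.png

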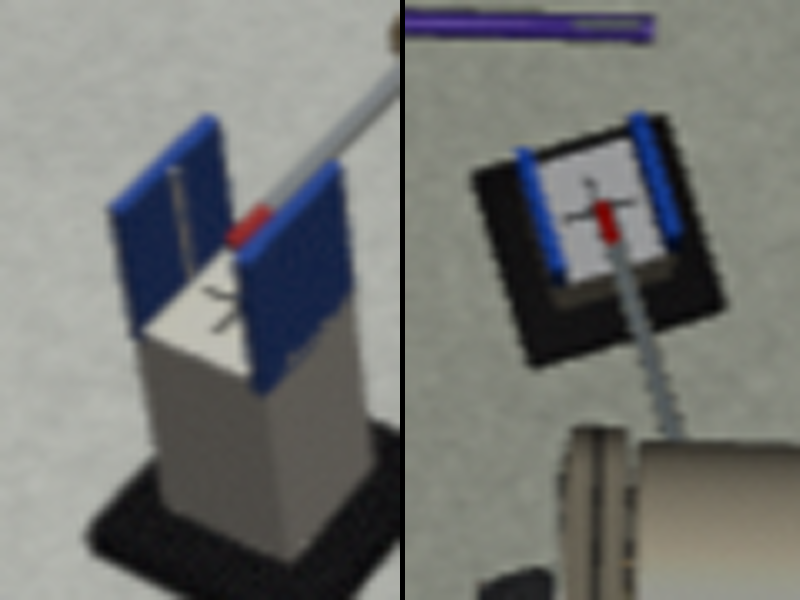

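View pics/t12.png

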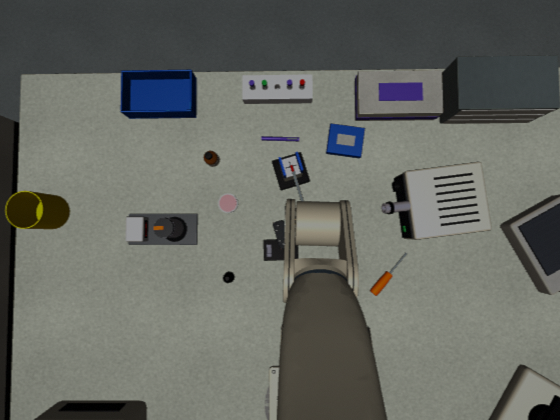

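The red tip now points along the trough axis, central between the blue sides and just at the cross. There is no contact force and the arm is still. I hand in.

Run:
```python
from station import *
job_done();print(get_time())
```

```text
the job is handed in; nothing more can be done
the job is handed in; nothing more can be done
```

I carried out every step in order and handed the job in at about 33 s of the 58 s allowed; no verdict was reported.

- **Lamp can:** I gripped it, turned it about 54° clockwise on its pad and let go. The stripe then read 91.3° in the wrist view and 89.6–92.5° in the top view. The scanner axis was about 89.6°, so the can faces the block to within about 2°. The lid centre did not move.
- **First grip on the rod missed:** the gripper closed just above the handle. The pictures showed the real fingertips about 30 mm short of the stated TCP, which disagrees with the description. I went about 24 mm lower and gripped the handle (width 13.7 mm); the rod had not moved.
- **Port:** the rod slid in with less than 1 mm sideways movement and stopped with the collar on the rim, 1.6 mm short of my estimate of the mouth. Pressing further met about 8 N without moving it on. During that press the gripper drifted about 2 mm sideways. I then drew the rod right out.
- **Reader:** before the rod entered the trough, it measured level to about 0.2° and within about 0.5° of the trough axis.
    - I then moved it 1.7 mm sideways because the top view showed it about 2 mm off centre. The scene and top views together had shown it only about 0.3 mm off, so I put its centring at about 2 mm.
    - Half-way height is mostly from the arm's own reading. The cameras put the tip about 28 mm above the floor cross, against 25 mm wanted, but they also read the floor about 4 mm low.
    - After that last shift I checked by eye only. The tip was at the cross and clear of both sides, the arm was still, and the only force was about the rod's own weight.

The other things on the bench look unmoved in the last top picture.

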